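# Reset the tripped bench breaker

## Task

One of the three breakers on the bench's power box has tripped: its key has popped up in its well and shows an orange collar. With a fingertip, reach into that well and push the key fully home so that it stays in, then press the red main switch over to on, leaving the other two breakers and everything on and around the box untouched.

Things in the scene. Friction and masses are not known exactly. Their poses are not given: they have to be found in the camera images.
- power_box: Cream steel desktop power box, fixed to the bench, 200 mm (its x) by 350 mm (its y) by 90 mm high. Origin: centre of its underside on the bench; z up, x points away from its vented front towards the row of three white sockets at its rear, y to the left when looking along x. Its flat top is 90 mm above the bench. On the front half of the top lie, in one row along y, three breaker wells and, at the right end (-y), the main switch.
- main_switch (a joint): Red rocker main switch, 32 mm long (along the box's x) by 24 mm wide, in a black 44 x 34 mm bezel 3 mm high on the box top. 0 = off: the half nearer the sockets (marked with a white dot) stands raised 6 mm at its end; 0.36 rad = on: that half is pressed down level, about 5 mm above the box top. It starts off. It is stiff and stays where it is left, so push it all the way; pushing the raised end straight down takes about 3 N.
- switch_on_end (a point): Point on the sloping top face of the rocker's dotted (on) half, 12 mm from the pivot line and 4 mm short of the raised end. It moves with the rocker; about 9 mm above the box top when off. Its axes are the rocker's own.
- breaker_a (a joint): Push-to-reset breaker key, a dark cap 19 mm across sunk in the middle of a well; m. 0 = tripped: popped out, with a bright orange collar 32 mm across showing beneath the cap; 0.008 = home: pushed in 8 mm, collar hidden. It is stiff and stays where it is left, so push it to its hard stop; pushing it in takes about 3 N.
- breaker_a_cap (a point): Centre of the top face of that key's cap; it moves with the key. Tripped it lies 12.5 mm below the rim of its well, home 20.5 mm below. Its axes are the box's (z up).
- well_a: Breaker cartridge let into the box top: a round well, 52 mm inner diameter, 4 mm wall, black flange 68 mm across, light grey inside, rim 2 mm above the box top, floor 27 mm below the rim, with its key standing in the middle. Origin: on the axis, 33 mm below the rim; z up. Wells stand 76 mm apart; which cartridge is in which place varies.
- breaker_b (a joint): Push-to-reset breaker key, a dark cap 19 mm across sunk in the middle of a well; m. 0 = tripped: popped out, with a bright orange collar 32 mm across showing beneath the cap; 0.008 = home: pushed in 8 mm, collar hidden. It is stiff and stays where it is left, so push it to its hard stop; pushing it in takes about 3 N.
- breaker_b_cap (a point): Centre of the top face of that key's cap; it moves with the key. Tripped it lies 12.5 mm below the rim of its well, home 20.5 mm below. Its axes are the box's (z up).
- well_b: Breaker cartridge let into the box top: a round well, 52 mm inner diameter, 4 mm wall, black flange 68 mm across, light grey inside, rim 2 mm above the box top, floor 27 mm below the rim, with its key standing in the middle. Origin: on the axis, 33 mm below the rim; z up. Wells stand 76 mm apart; which cartridge is in which place varies.
- breaker_c (a joint): Push-to-reset breaker key, a dark cap 19 mm across sunk in the middle of a well; m. 0 = tripped: popped out, with a bright orange collar 32 mm across showing beneath the cap; 0.008 = home: pushed in 8 mm, collar hidden. It is stiff and stays where it is left, so push it to its hard stop; pushing it in takes about 3 N.
- breaker_c_cap (a point): Centre of the top face of that key's cap; it moves with the key. Tripped it lies 12.5 mm below the rim of its well, home 20.5 mm below. Its axes are the box's (z up).
- well_c: Breaker cartridge let into the box top: a round well, 52 mm inner diameter, 4 mm wall, black flange 68 mm across, light grey inside, rim 2 mm above the box top, floor 27 mm below the rim, with its key standing in the middle. Origin: on the axis, 33 mm below the rim; z up. Wells stand 76 mm apart; which cartridge is in which place varies.
- phone_white: White phone lying face up, 146 x 71 x 8 mm; origin at the centre of its underside. A bystander.
- phone_teal: Teal phone lying face up, 146 x 71 x 8 mm; origin at the centre of its underside. A bystander.
- driver_orange: Screwdriver lying on the bench, orange handle 26 mm thick, 160 mm long along its x, the shaft at +x; origin under its middle. A bystander.
- driver_blue: Screwdriver lying on the bench, blue handle 26 mm thick, 150 mm long along its x, the shaft at +x; origin under its middle. A bystander.
- solder_reel: Small reel of solder with blue flanges, 44 mm across and 24 mm high, standing on end on the power box's top by the rear right corner; origin at the centre of its underside. A bystander.
- parts_tray: Blue divided tray of small parts on the bench, 160 x 110 x 25 mm; origin at the centre of its underside. A bystander.
- flux_bottle: Amber jar with a black cap, 38 mm across and 75 mm high, standing on the bench; origin at the centre of its underside. A bystander.

How it is judged (in metres and radians):
On the way, in this order (a step that is already met when the one before it is completed fails the run):
1. the tripped breaker's key is pushed home while the main switch is still off (value of joint breaker_a above 0.0065 m and value of joint main_switch below 0.1 rad), for 0.2 s.
2. the main switch is on (value of joint main_switch above 0.28 rad), for 0.2 s.
At the end, for the whole second after the job is handed in: All three breaker keys are home (pushed in more than 6.5 of 8 mm), the main switch is on (beyond 0.28 of 0.36 rad), and every bystander is within 20 mm of where it was (value of joint each of breaker_a, breaker_b, breaker_c above 0.0065 m and value of joint main_switch above 0.28 rad and distance of each of phone_white, phone_teal, driver_orange, driver_blue, solder_reel, parts_tray, flux_bottle from where it was at the start of the episode below 0.02 m); the robot touches nothing.
It fails at once if a breaker that had not tripped is touched (over 2 N on its key or well) (contact force between any of well_b, well_c and the fingers above 2 N or contact force between any of well_b, well_c and the arm above 2 N).
It fails at once if a bystander is pushed or carried off its place, or lifted (more than 20 mm) (distance of any of phone_white, phone_teal, driver_orange, driver_blue, solder_reel, parts_tray, flux_bottle from where it was at the start of the episode above 0.02 m).
It also fails if it takes over 34 s, if anything falls off the work surface, if the arm or the gripper's body presses on something with over 40 N, if the wrist force passes 120 N, or if a joint passes its speed limit or range.

## Robot

A 7-joint arm with a two-finger parallel gripper is mounted at the origin on the work surface. World frame = base frame: x ahead of the robot, y to its left, z up, the work surface at z = 0. Lengths are in mm, angles in degrees, forces in N, time in s.
With the tool pointing down it reaches from about 400 to 900 mm from the base axis. Payload 5.5 kg.
Tool frame: the origin (TCP) lies between the finger pads; the fingertips stand 19 mm ahead of it and the grasp point (between the pads) is the TCP (finger_overhang is the distance from the TCP to the fingertips, in mm); z points along the fingers, y is the line along which they close (so a half turn about z gives the same grasp; the last joint's range is limited). The gripper opens to 85 mm and grips with 20 to 120 N. Pads are 22 mm wide; open, the fingers measure 114 mm over their backs; the gripper's body (76 mm by 85 mm) begins 54 mm behind the grasp point. The pads swing forward as they close: fully open they stand 13 mm farther back than shut.
Start: joints at [92.086, 28.699, -24.465, 88.831, 12.651, 65.22, -12.049], TCP at [146.194, -633.346, 210.81] pointing down, gripper open.
Joint ranges: [-164.97, 164.97], [-17.58, 116.51], [-87.97, 89.64], [11.32, 138.91], [-80.73, 260.73], [10.89, 115.49], [-147.41, 147.41]. Speed limits (degrees/s): [147.25, 147.25, 180, 180, 180, 180, 180].

## Interface

Orientations are given as [roll, pitch, yaw] about the fixed x, y, z axes, in that order (R = Rz(yaw) Ry(pitch) Rx(roll)).
In Python, from station import sense, camera, get_calibration, hand_in, finger_overhang gives the robot as it stands. The module is installed in compiled form; this text tells all that it offers.
- The arm moves only by the tool move_arm, never from a script. Its argument "series" is a list of rows, each a list of 4 numbers: the shift along the tool's x, y, z in mm, then the turn about the tool's z in rad. In form: [[tx, ty, tz, twist], ...]. A call has 1 to 20 rows; each row shifts and turns the commanded pose from where the row before left it, along the tool's axes as they then stand; what a row does not reach is not made up. A row lasts 1/10 s, in which the tool goes at most 50 mm and 8.59 degrees, less where a joint would pass 70% of its speed; a pose out of reach is approached as far as the arm can. A call with a gripper value outside its range is refused whole. "grip" is the opening, from 0 (shut) to 1 (fully open), set as the call begins (left out, the last holds). The fingers move at their own pace and stop on an object; "squeeze" is the grip in N (left out, the last holds). Time passes only in rows, so rows that do not move let the fingers close. It gives the time, the measured TCP pose, the force, the opening and the grip force at its end, in the units of the state.
- sense(): the state, without advancing time (a new reading comes with each control period).
- camera(name): name is "scene" or "top" or "wrist"; returns (picture, depth): 480x640x3 uint8, blue, green, red; 480x640 float32, mm along the optical axis (not along the pixel's ray), 0 where there is no reading.
- get_calibration(name): a dict with "fx", "fy", "cx", "cy" (pixels), "k1" (the pictures are not rectified: a ray, as slopes to the right and down, at radius r is drawn at 1 + k1 r^2 times it, then the intrinsics apply), "eye" and "attitude" of the camera in the world; the wrist camera has in their place "hand_eye" (4x4, takes a point from camera to tool coordinates, whose origin is the TCP and whose axes are the flange's). Camera axes: x right, y up, looking along -z (the intrinsics and any distortion apply to the point x, -y, -z); pixel columns grow to the right and rows downward; lengths in mm; the calibration is good to about 2 mm. A picture is of the moment at which its call begins: read the wrist's pose just before it. get_calibration takes no time and is no camera call.
- hand_in(): hands the job in; it is judged then, once.
The state is a dict: "time": time; "joints": joint angles; "qd": joint speeds; "tau": joint torques, N m; "ee_pos": TCP position; "orientation": TCP orientation; "wrist_force": force on the tool from outside, world axes, zero at the start; "moment": the same for the moment, N m; "finger_gap": finger opening in mm; "finger_force": force on a finger pad.
Only numpy, scipy, OpenCV 4.12 (cv2) and the standard library are available. Lean on these libraries where they do the work, as an engineer would, in place of code of your own. Each camera call takes 0.05 s, during which the arm holds its last target. There are 200 camera calls.

## Working session

There is one attempt and no reset: what is moved stays moved. The work goes in short steps, Python scripts to look and compute and a tool call to move; the robot and the scene stay as the last step left them, time stands still between calls to the robot, and variables do not carry over. Pictures are saved under pics/ and viewed, at most 10 in all, crops included, and the job is handed in when it is done.

Besides the shell and the picture viewer there is one more tool, called after "Call:" by a JSON object that holds its "op" and its "data". move_arm: Moves the arm, as the interface text tells. Its arguments: {"type":"object","properties":{"series":{"type":"array"},"grip":{"type":"number"},"squeeze":{"type":"number"}},"required":["series"]}

```bash
mkdir -p pics; cat > h.py <<'E'
import numpy as np, cv2
from scipy.spatial.transform import Rotation as R
from station import *
def cam(n):
    s=sense(); p,d=camera(n); return s,p,d
def pose(n,s):
    c=get_calibration(n)
    if 'hand_eye' in c:
        T=np.eye(4);T[:3,:3]=R.from_euler('xyz',s['orientation'],degrees=True).as_matrix();T[:3,3]=s['ee_pos']
        return c,T@np.array(c['hand_eye'])
    a=np.array(c['attitude']);T=np.eye(4)
    T[:3,:3]=a if a.shape==(3,3) else R.from_euler('xyz',a,degrees=True).as_matrix()
    T[:3,3]=c['eye'];return c,T
def ray(c,T,uv):
    uv=np.atleast_2d(uv).astype(float)
    K=np.array([[c['fx'],0,c['cx']],[0,c['fy'],c['cy']],[0,0,1.]])
    q=cv2.undistortPoints(uv[:,None],K,np.array([c['k1'],0,0,0.]))[:,0]
    return T[:3,3],(T[:3,:3]@np.c_[q[:,0],-q[:,1],-np.ones(len(q))].T).T
def onz(c,T,uv,z):
    o,d=ray(c,T,uv);return o+d*((z-o[2])/d[:,2])[:,None]
E
python3 - <<'E'
from h import *
s=sense();print(s['time'],s['ee_pos'],s['orientation'],s['finger_gap'])
for n in ('scene','top','wrist'):
    s,p,d=cam(n);cv2.imwrite(f'pics/{n}0.png',p);np.savez(f'{n}0.npz',p=p,d=d)
    print(n,get_calibration(n))
E
```

```text
0.0 [ 145.9570723  -632.65322881  209.76863236] [-1.79889781e+02 -4.33716599e-03  1.29983522e+01] 85.17474118579032
scene {'fx': 496.4584209382202, 'fy': 496.4584209382202, 'cx': 330.525071733879, 'cy': 240.0795871180679, 'k1': -0.01498332817337902, 'eye': array([1336.20349377, -306.22108995, 1355.09827169]), 'attitude': array([33.78593937, -0.66948758, 70.43013595])}
top {'fx': 453.11682224738894, 'fy': 453.11682224738894, 'cx': 319.63946042874835, 'cy': 233.45737576615647, 'k1': -0.07360716217898818, 'eye': array([ 460.15012866,    7.5405911 , 1336.24049593]), 'attitude': array([  3.87824912,   0.36806561, -89.56411978])}
wrist {'fx': 368.4788337974327, 'fy': 368.4788337974327, 'cx': 323.58744542955657, 'cy': 243.15500174181201, 'k1': -0.06757314055467792, 'hand_eye': array([[-1.24098794e-04,  9.48865476e-01,  3.15680682e-01,
         8.11077790e+01],
       [ 9.99999882e-01, -3.08062562e-05,  4.85711608e-04,
        -3.88527895e-01],
       [ 4.70599916e-04,  3.15680705e-01, -9.48865360e-01,
        -1.63561298e+02],
       [ 0.00000000e+00,  0.00000000e+00,  0.00000000e+00,
         1.00000000e+00]])}
```

View pics/top0.png

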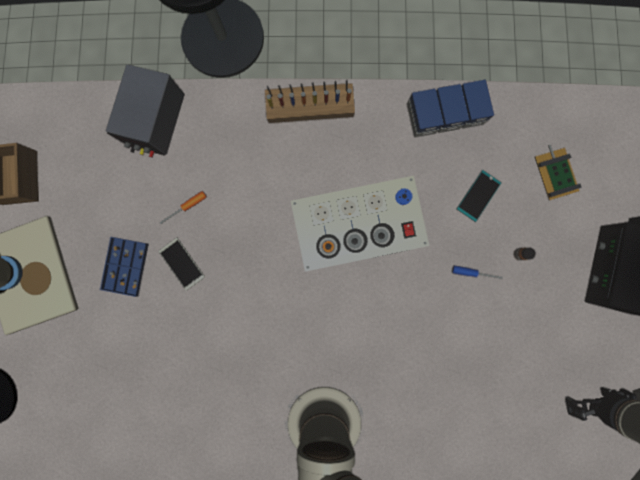

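View pics/scene0.png

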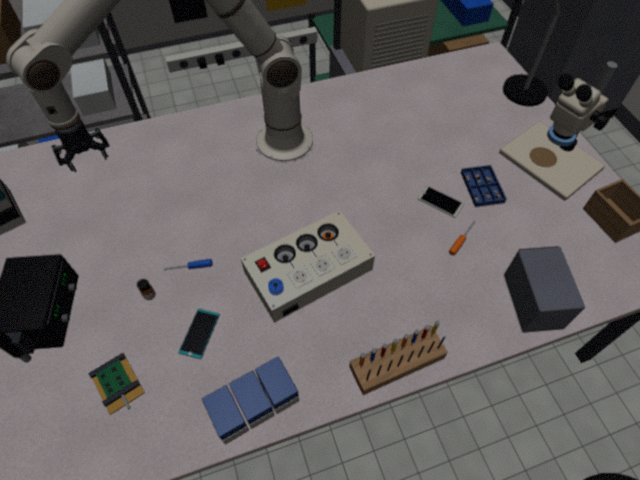

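The top view shows the box with the orange-collared (tripped) well at about (328,246), the home wells at (355,240) and (382,235), and the red switch at (409,230). The reel is at (404,197). The scene view agrees.

```bash
cat > m.py <<'E'
from h import *
def find(n,s,p,d,zt=90):
    c,T=pose(n,s)
    h=cv2.cvtColor(p,cv2.COLOR_BGR2HSV)
    out={}
    v,u=np.mgrid[0:480,0:640]
    for k,m in (('orange',(h[...,0]>5)&(h[...,0]<22)&(h[...,1]>150)&(h[...,2]>90)),('red',((h[...,0]<4)|(h[...,0]>174))&(h[...,1]>150)&(h[...,2]>70)),('dark',h[...,2]<75)):
        nn,l,st,ce=cv2.connectedComponentsWithStats(m.astype(np.uint8))
        for i in range(1,nn):
            if st[i,4]<25: continue
            # outer contour centre via min enclosing ellipse
            ct=cv2.findContours((l==i).astype(np.uint8),0,cv2.CHAIN_APPROX_NONE)[0]
            ct=max(ct,key=len)
            W=onz(c,T,ct[:,0],zt)[:,:2]
            (x,y),(a,b),an=cv2.minAreaRect(W.astype(np.float32))
            if np.hypot(x-520,y)<300 and max(a,b)<120: print(n,k,ce[i].round(1),st[i,4],'xy',round(x,1),round(y,1),'size',round(a,1),round(b,1),'ang',round(an,1))
E
python3 - <<'E'
from m import *
s=sense()
for n in('top','scene'):
    f=np.load(n+'0.npz');find(n,s,f['p'],f['d'],92)
E
```

```text
top orange [327.6 246.4] 48 xy 510.1 -5.7 size 27.5 24.7 ang 0.4
top red [408.5 229.7] 86 xy 557.9 -228.7 size 30.9 22.9 ang 11.0
top dark [405.5 224.9] 26 xy 570.2 -221.3 size 17.5 35.5 ang 45.0
top dark [382.8 234.3] 169 xy 541.5 -155.6 size 60.7 60.8 ang 0.4
top dark [355.8 239.6] 159 xy 527.2 -81.2 size 60.6 60.6 ang 0.4
top dark [381.  235.2] 35 xy 541.4 -152.8 size 15.5 15.7 ang 45.1
top dark [328.2 245.7] 146 xy 510.1 -7.1 size 60.5 60.5 ang 0.4
top dark [354.4 240.6] 32 xy 525.7 -78.4 size 13.8 16.5 ang 0.4
scene red [261.9 263.3] 68 xy 556.1 -228.8 size 29.4 24.2 ang 13.2
scene dark [327.7 231.3] 203 xy 513.6 -6.4 size 62.0 60.2 ang 70.9
scene dark [306.3 242.1] 220 xy 528.3 -82.8 size 61.1 62.3 ang 71.4
scene dark [284.3 253.1] 234 xy 544.8 -156.1 size 63.4 60.4 ang 70.9
scene dark [263.  266.7] 52 xy 560.7 -228.6 size 41.8 30.8 ang 13.2
```

Call:
{"op": "move_arm", "data": {"series": [[15,-16,0,0],[28,-30,0,0],[28,-30,0,0],[28,-30,0,0],[28,-30,0,0],[28,-30,0,0],[28,-30,0,0],[28,-30,0,0],[28,-30,0,0],[28,-30,0,0],[28,-30,0,0],[28,-30,0,0],[28,-30,0,0],[28,-30,0,0],[28,-30,0,0],[28,-30,0,0],[28,-30,0,0],[28,-30,0,0],[5,-2,0,0],[0,0,0,0]], "grip": 0}}

```text
time: 2.15
ee_pos: [511.1, -5.7, 210.6]
orientation: [-179.9, -0.0, 13.2]
wrist_force: [-0.0, -0.1, -0.5]
finger_gap: -0.0
finger_force: 0.0
```

```bash
python3 - <<'E'
from m import *
s,p,d=cam('wrist');print(s['time'],s['ee_pos'],s['orientation'],s['finger_gap'],s['wrist_force'],finger_overhang() if callable(finger_overhang) else finger_overhang)
cv2.imwrite('pics/w1.png',p);np.savez('w1.npz',p=p,d=d)
find('wrist',s,p,d,92)
E
```

```text
2.15 [511.06481015  -5.70848787 210.61164986] [-1.79946414e+02 -6.04787392e-04  1.31923885e+01] -0.04792369568331494 [-0.01914484 -0.11635548 -0.46632855] 19.0
wrist orange [325.6 218.1] 630 xy 517.8 -5.0 size 28.6 27.8 ang 13.2
wrist red [600.2 234.9] 920 xy 558.9 -231.2 size 32.6 26.0 ang 6.3
wrist dark [619.4 118.9] 536 xy 647.2 -206.3 size 33.6 17.6 ang 15.7
wrist dark [315.2 102.7] 41 xy 601.3 22.2 size 4.8 4.4 ang 77.5
wrist dark [341.9 103.1] 41 xy 605.5 3.4 size 4.1 4.4 ang 13.3
wrist dark [420.7 105.4] 41 xy 617.3 -52.5 size 4.2 4.9 ang 59.0
wrist dark [446.3 106.5] 44 xy 621.1 -71.0 size 5.0 4.4 ang 18.3
wrist dark [522.1 110. ] 40 xy 633.1 -127.2 size 4.3 4.8 ang 14.8
wrist dark [546.8 111. ] 39 xy 637.4 -146.2 size 4.3 4.8 ang 15.0
wrist dark [634.7 118.7] 29 xy 651.4 -217.7 size 3.7 4.4 ang 15.8
wrist dark [325.8 229.2] 2863 xy 512.5 -6.5 size 66.1 66.0 ang 55.7
wrist dark [423.8 230.2] 3039 xy 528.4 -80.7 size 65.8 66.4 ang 62.9
wrist dark [516.6 231.4] 3246 xy 544.0 -155.2 size 66.6 66.2 ang 26.4
wrist dark [593.8 229.3] 923 xy 559.5 -227.6 size 43.1 34.2 ang 12.1
wrist dark [325.7 221.6] 370 xy 516.4 -5.4 size 17.2 16.7 ang 13.2
wrist dark [413.9 221. ] 391 xy 532.9 -73.7 size 17.9 16.6 ang 60.1
wrist dark [499.9 222.9] 405 xy 547.7 -142.2 size 19.2 17.4 ang 84.5
wrist dark [616.9 326.2] 241 xy 484.9 -295.3 size 18.8 30.3 ang 33.8
```

View pics/w1.png

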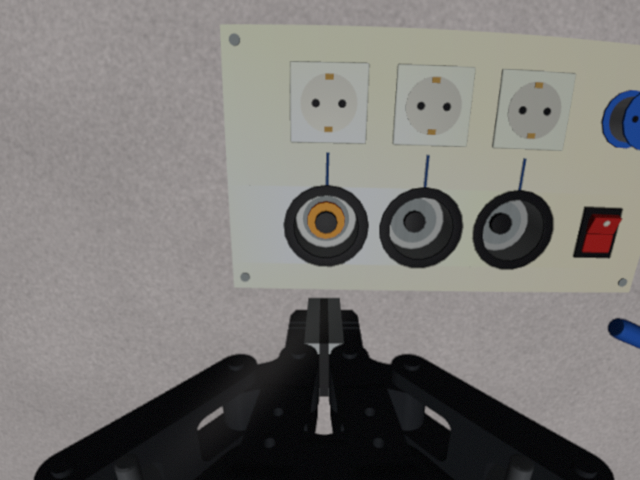

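The wrist view shows the orange collar at (326,218), its well centred at (326,229), the switch at (600,235) with its white dot at the rear end, and the shut fingertips at about (324,300). Before entering the well I'll check the width of the fingers along the tool from the depth image.

```bash
python3 - <<'E'
from m import *
f=np.load('w1.npz');d=f['d'];c=get_calibration('wrist');T=np.array(c['hand_eye'])
v,u=np.mgrid[0:480,0:640];m=(d>0)&(d<225)&(v>290)
o,r=ray(c,T,np.c_[u[m],v[m]]);P=o+r*d[m][:,None]
for z in range(-60,24,6):
    q=P[(P[:,2]>=z)&(P[:,2]<z+6)]
    if len(q):print(z,len(q),q[:,0].min().round(1),q[:,0].max().round(1),q[:,1].min().round(1),q[:,1].max().round(1))
E
```

```text
-60 952 -11.7 12.5 -13.8 12.9
-54 636 6.2 12.3 -14.2 13.2
-48 606 6.1 12.2 -14.1 13.3
-42 552 6.4 12.1 -14.1 13.1
-36 451 6.1 11.6 -14.0 13.2
-30 280 6.4 11.8 -13.4 12.1
```

Call:
{"op": "move_arm", "data": {"series": [[1,1,20,0],[0,0,30,0],[0,0,25,0],[0,0,10,0],[0,0,0,0],[0,0,0,0]]}}

```text
time: 2.8
ee_pos: [512.3, -8.8, 126.6]
orientation: [180.0, -0.0, 12.9]
wrist_force: [1.6, 0.3, 0.0]
finger_gap: 0.1
finger_force: 0.0
```

```bash
python3 - <<'E'
from m import *
s,p,d=cam('wrist');print(s['time'],s['ee_pos'],s['orientation'],s['wrist_force'],np.abs(s['qd']).max())
cv2.imwrite('pics/w2.png',p);find('wrist',s,p,d,92);s=sense();print(s['time'],s['ee_pos'],s['wrist_force'])
E
```

```text
2.8 [512.34074103  -8.75351685 126.60614914] [ 1.79973975e+02 -4.13210742e-02  1.29343962e+01] [1.55501107 0.32498403 0.02206655] 0.7846441971998963
wrist orange [320.8 252. ] 1093 xy 519.8 -5.1 size 28.7 27.6 ang 11.6
wrist dark [303.9  95.7] 94 xy 601.4 22.4 size 5.3 4.9 ang 47.3
wrist dark [341.9  96.1] 92 xy 605.5 3.6 size 4.9 4.9 ang 59.7
wrist dark [454.5  99.2] 92 xy 617.4 -52.8 size 5.4 4.7 ang 18.0
wrist dark [491.  100.9] 98 xy 621.3 -71.5 size 4.9 5.4 ang 14.4
wrist dark [595.3 106.2] 90 xy 633.6 -127.9 size 5.3 5.1 ang 23.7
wrist dark [627.6 108.5] 81 xy 637.5 -146.5 size 4.7 5.5 ang 15.8
wrist dark [454.7 270.6] 6092 xy 528.1 -81.0 size 66.9 66.4 ang 61.3
wrist dark [575.3 268.8] 6956 xy 544.1 -155.3 size 67.5 66.7 ang 66.6
wrist dark [323.1 231.3] 33 xy 533.7 -3.5 size 2.7 15.4 ang 4.1
wrist dark [438.8 255. ] 701 xy 534.8 -71.4 size 17.2 17.8 ang 12.9
wrist dark [320.9 257.7] 692 xy 518.1 -5.1 size 17.8 16.7 ang 12.9
2.85 [512.82713193  -8.51436128 127.02960385] [-0.37836065 -0.06728245 -0.03683116]
```

View pics/w2.png

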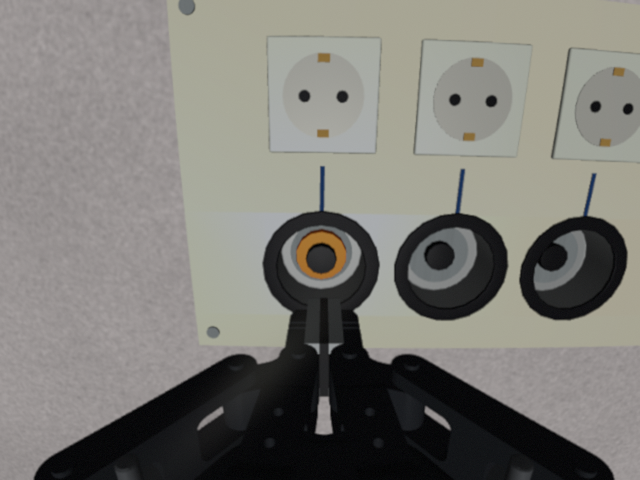

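The fingertips (324,300) sit just above the tripped well; the row of wells is consistent, so I nudge 2 mm to its axis and go down.

Call:
{"op": "move_arm", "data": {"series": [[0.2,-2,0,0],[0,0,8,0],[0,0,8,0],[0,0,6,0],[0,0,4,0],[0,0,3,0],[0,0,2,0],[0,0,2,0],[0,0,0,0]]}}

```text
time: 3.75
ee_pos: [511.6, -6.1, 92.6]
orientation: [-180.0, 0.0, 13.0]
wrist_force: [0.0, 0.9, -0.5]
finger_gap: 0.3
finger_force: 0.0
```

Call:
{"op": "move_arm", "data": {"series": [[0,0,1,0],[0,0,1,0],[0,0,1,0],[0,0,0,0]]}}

```text
time: 4.15
ee_pos: [511.6, -6.1, 89.7]
orientation: [180.0, 0.0, 13.0]
wrist_force: [0.3, 0.5, 0.1]
finger_gap: -0.3
finger_force: 0.0
```

Call:
{"op": "move_arm", "data": {"series": [[0,0,1,0],[0,0,1,0]]}}

```text
time: 4.35
ee_pos: [511.8, -6.1, 87.8]
orientation: [180.0, -0.0, 13.0]
wrist_force: [0.3, 0.3, -0.9]
finger_gap: 0.0
finger_force: 0.0
```

```bash
python3 - <<'E'
from m import *
s,p,d=cam('wrist');print(s['time'],s['ee_pos'],s['wrist_force'])
cv2.imwrite('pics/w3.png',p)
E
```

```text
4.35 [511.77049439  -6.09993014  87.80070842] [ 0.25451828  0.31505034 -0.93366683]
```

View pics/w3.png

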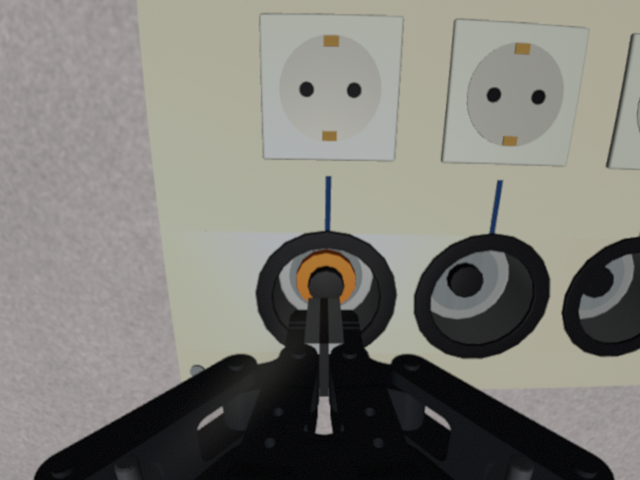

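```bash
python3 - <<'E'
from m import *
c=get_calibration('wrist');T=np.linalg.inv(np.array(c['hand_eye']))
for x in(-11,0,11):
  for z in (-20,0,19):
    q=T@[x,0,z,1];print(x,z,c['cx']+c['fx']*q[0]/-q[2],c['cy']-c['fy']*q[1]/-q[2]*1,-q[2])
s,p,d=cam('wrist')
print(d[280:480:8,312].round(0),d[280:480:8,335].round(0))
b=get_calibration('wrist');o,r=ray(b,np.array(b['hand_eye']),[[312,v] for v in range(296,480,16)])
print((o+r*np.array([d[v,312] for v in range(296,480,16)])[:,None]).round(0))
cv2.imwrite('pics/w4.png',cv2.resize(np.clip((p[250:400,250:400].astype(float)*2.5),0,255).astype(np.uint8),(600,600),interpolation=cv2.INTER_CUBIC))
s,p,d=cam('scene');c,T=pose('scene',s);cv2.imwrite('pics/s4.png',cv2.resize(p[150:300,230:430],(800,600),interpolation=cv2.INTER_CUBIC))
E
```

```text
-11 -20 324.6284631841887 336.9545134097435 165.29718409387718
-11 0 324.54007475684455 314.66984116068306 184.2744900025872
-11 19 324.4714655666716 297.3719509026906 202.30293061586178
0 -20 324.6477313776486 315.20080516036546 161.82469445416325
0 0 324.5556229344944 294.7714413808725 180.8020003628733
0 19 324.48440572264775 278.97568717686363 198.83044097614783
11 -20 324.6678446316776 292.4930271320431 158.3522048144493
11 0 324.57178004503527 274.09373547428703 177.32951072315936
11 19 324.49780590144104 259.9254358886121 195.3579513364339
[186. 189. 191. 148. 140. 137. 130. 126. 122. 116. 113. 108. 105. 101.
 103. 116. 117. 116. 113. 110.  84.  82.  79.  77.  75.] [187. 188. 188. 149. 142. 137. 130. 126. 123. 115. 111. 108. 104. 101.
 102. 114. 115. 116. 112. 109.  85.  80.  81.  77.  76.]
[[  -5.   -6.    9.]
 [  12.   -5.  -39.]
 [  11.   -5.  -49.]
 [  11.   -4.  -58.]
 [  11.   -4.  -68.]
 [  12.   -4.  -76.]
 [   9.   -4.  -79.]
 [  -6.   -4.  -70.]
 [  -8.   -4.  -74.]
 [  11.   -3.  -98.]
 [  11.   -3. -103.]
 [  12.   -3. -107.]]
```

View pics/w4.png

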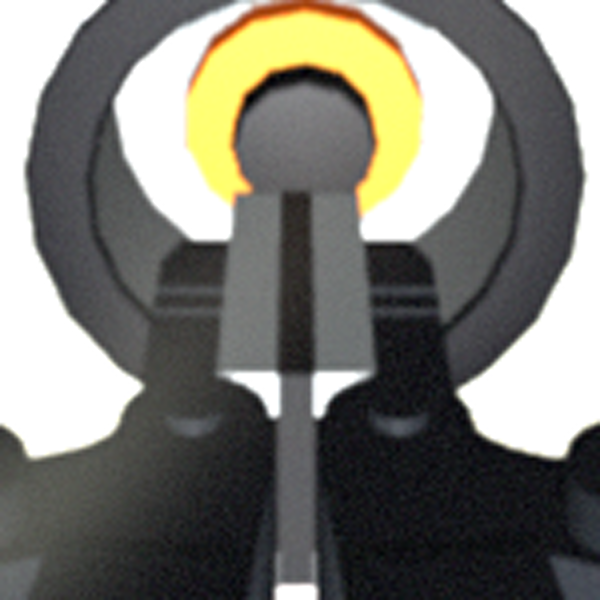

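View pics/s4.png

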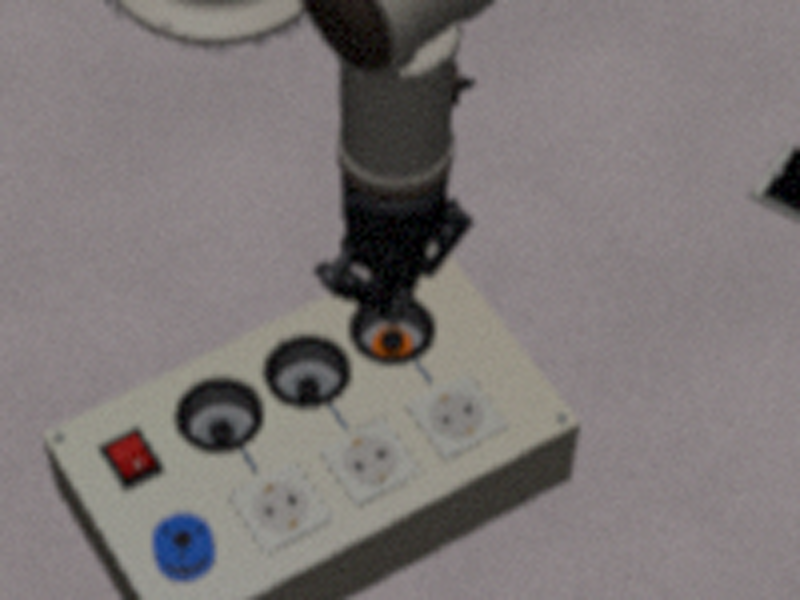

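The collar is still fully orange. Both pictures show the fingertips well above the cap. Wrist depth puts them at about tool z = -26 mm, while the stated overhang would put them at +19. The cap measures z ≈ 79, as expected. The tips are therefore about 34 mm short of the cap, so I'll go on down in steps and watch the force.

Call:
{"op": "move_arm", "data": {"series": [[0,0,8,0],[0,0,8,0],[0,0,6,0],[0,0,4,0],[0,0,2,0],[0,0,0,0]]}}

```text
time: 5.1
ee_pos: [511.5, -5.9, 59.5]
orientation: [-180.0, 0.0, 13.0]
wrist_force: [0.6, 0.1, -0.0]
finger_gap: -0.3
finger_force: 0.0
```

```bash
cat > chk.py <<'E'
from m import *
s,p,d=cam('wrist');print(s['time'],s['ee_pos'],s['wrist_force'])
h=cv2.cvtColor(p,cv2.COLOR_BGR2HSV);m=(h[...,0]>5)&(h[...,0]<22)&(h[...,1]>150)&(h[...,2]>90);m[:150]=0;print('orange px',m.sum())
b=get_calibration('wrist');v=np.arange(288,330,3);o,r=ray(b,np.array(b['hand_eye']),np.c_[v*0+314,v])
P=o+r*d[v,314][:,None];print(np.c_[v,P[:,0],P[:,2],s['ee_pos'][2]-P[:,2]].round(0).tolist())
E
python3 chk.py
```

```text
5.1 [511.50562366  -5.93288604  59.4709711 ] [ 0.62191741  0.07307068 -0.02873555]
orange px 1356
[[288.0, 9.0, -12.0, 71.0], [291.0, 8.0, -13.0, 73.0], [294.0, 8.0, -15.0, 75.0], [297.0, 8.0, -18.0, 77.0], [300.0, 11.0, -26.0, 86.0], [303.0, 11.0, -30.0, 89.0], [306.0, 10.0, -31.0, 91.0], [309.0, 11.0, -34.0, 94.0], [312.0, 11.0, -38.0, 97.0], [315.0, 12.0, -40.0, 100.0], [318.0, 12.0, -43.0, 102.0], [321.0, 12.0, -45.0, 105.0], [324.0, 11.0, -46.0, 105.0], [327.0, 11.0, -48.0, 108.0]]
```

The tip measures about z = 85 and the collar is still visible. I'll continue in small steps.

Call:
{"op": "move_arm", "data": {"series": [[0,0,3,0],[0,0,2,0],[0,0,2,0],[0,0,2,0]]}}

```text
time: 5.55
ee_pos: [512.2, -6.0, 51.0]
orientation: [180.0, -0.1, 13.0]
wrist_force: [-1.5, 0.4, 10.6]
finger_gap: 0.5
finger_force: 5.4
```

Call:
{"op": "move_arm", "data": {"series": [[0,0,2,0],[0,0,1,0]]}}

```text
time: 5.75
ee_pos: [512.4, -6.0, 50.4]
orientation: [179.9, -0.0, 13.0]
wrist_force: [-11.5, -0.5, 39.6]
finger_gap: 0.1
finger_force: 19.7
```

```bash
python3 chk.py | head -2
```

```text
5.75 [512.39926904  -5.97576714  50.36192122] [-11.47154232  -0.49073877  39.6234345 ]
orange px 3
```

The collar is hidden and the force rose to 40 N, so the key is against its hard stop. That contact puts the fingertips 21 mm behind the reported TCP. Next I retract and go above the switch's dotted end.

Call:
{"op": "move_arm", "data": {"series": [[0,0,-3,0],[0,0,-10,0],[0,0,-20,0],[0,0,-25,0],[0,0,-12,0],[0,10,0,0],[2,27,0,0],[2,30,0,0],[2,30,0,0],[2,30,0,0],[2,30,0,0],[0,30,0,0],[0,25,0,0],[0,15,0,0],[0,0,0,0],[0,0,0,0]]}}

```text
time: 7.4
ee_pos: [571.9, -223.9, 117.0]
orientation: [-179.9, 0.0, 13.0]
wrist_force: [-0.0, 0.7, 0.5]
finger_gap: -0.2
finger_force: 0.0
```

```bash
python3 - <<'E'
from m import *
s,p,d=cam('wrist');print(s['time'],s['ee_pos'],s['orientation'],s['wrist_force']);find('wrist',s,p,d,95)
cv2.imwrite('pics/w5.png',p)
E
```

```text
7.4 [ 571.89627887 -223.92168098  117.04202424] [-1.79905961e+02  4.53405370e-02  1.30144957e+01] [-0.03623359  0.74195989  0.50098574]
wrist red [326.9 288.5] 1005 xy 562.6 -226.9 size 20.3 24.3 ang 13.1
wrist dark [356.3 100.3] 86 xy 663.9 -218.2 size 4.5 4.3 ang 14.2
wrist dark [339.8 128.3] 772 xy 649.3 -213.7 size 14.5 14.5 ang 13.1
wrist dark [159.1 122.1] 100 xy 633.2 -126.7 size 4.9 5.0 ang 6.3
wrist dark [197.1 122.1] 100 xy 637.2 -145.2 size 4.7 5.0 ang 12.1
wrist dark [ 16.7 124.4] 90 xy 617.3 -52.7 size 5.4 5.0 ang 0.2
wrist dark [ 50.5 123.7] 93 xy 621.1 -71.3 size 4.9 5.2 ang 10.8
wrist dark [308.6 128.4] 81 xy 646.0 -198.8 size 4.2 4.4 ang 12.9
wrist dark [354.5 156.1] 75 xy 638.3 -223.7 size 3.9 4.5 ang 13.2
wrist dark [ 67.9 288.6] 7225 xy 529.8 -82.6 size 65.6 66.6 ang 59.4
wrist dark [192.3 294.8] 6457 xy 545.4 -155.9 size 65.7 66.1 ang 75.4
wrist dark [208.2 276.4] 730 xy 557.3 -161.4 size 16.0 18.4 ang 56.6
wrist dark [  2.4 299.3] 231 xy 512.3 -40.2 size 4.0 31.6 ang 85.3
```

View pics/w5.png

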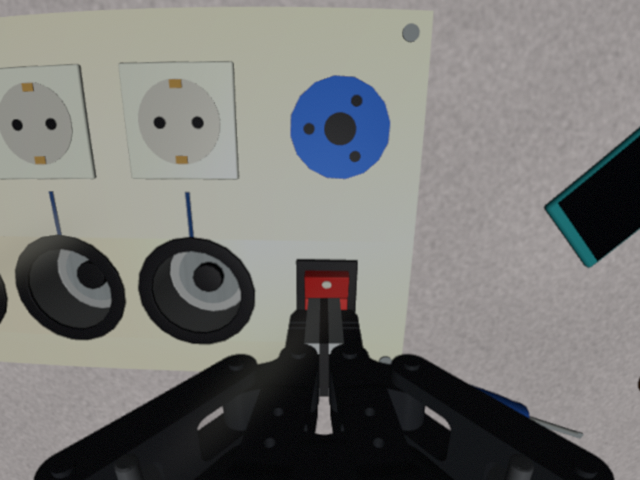

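The shut fingertips (324,300) are just in front of the rocker's white dot (327,285) in this view. Once perspective is allowed for, they are about 13 mm behind the pivot, and 1.4 mm to the side. I'll correct that and press.

Call:
{"op": "move_arm", "data": {"series": [[0,1.5,8,0],[0,0,12,0],[0,0,10,0],[0,0,4,0],[0,0,2,0],[0,0,2,0],[0,0,2,0],[0,0,1,0]]}}

```text
time: 8.25
ee_pos: [573.8, -226.1, 77.5]
orientation: [180.0, -0.1, 13.0]
wrist_force: [0.3, 1.1, 3.4]
finger_gap: 0.0
finger_force: 1.5
```

Call:
{"op": "move_arm", "data": {"series": [[0,0,1,0],[0,0,1,0]]}}

```text
time: 8.45
ee_pos: [574.2, -226.1, 75.6]
orientation: [180.0, -0.1, 13.0]
wrist_force: [2.5, 1.4, 3.4]
finger_gap: -0.1
finger_force: 1.6
```

Contact at 3.4 N, so the rocker is moving. I'll push on to the stop.

Call:
{"op": "move_arm", "data": {"series": [[0,0,1,0],[0,0,1,0]]}}

```text
time: 8.65
ee_pos: [574.0, -226.4, 74.1]
orientation: [179.9, -0.1, 13.0]
wrist_force: [-2.0, 2.9, 15.7]
finger_gap: 0.0
finger_force: 7.6
```

Call:
{"op": "move_arm", "data": {"series": [[0,0,1,0]]}}

```text
time: 8.75
ee_pos: [574.0, -226.4, 74.0]
orientation: [179.9, -0.1, 13.0]
wrist_force: [-2.1, 3.3, 20.7]
finger_gap: 0.2
finger_force: 10.9
```

The push has reached a hard stop at the predicted height (TCP 74). I'll hold briefly, retract and check all four controls.

Call:
{"op": "move_arm", "data": {"series": [[0,0,0,0],[0,0,0,0],[0,0,-3,0],[0,0,-12,0],[0,0,-30,0],[0,0,-30,0],[-10,-20,-20,0],[-15,-30,0,0],[-15,-30,0,0],[-15,-20,0,0],[0,0,0,0],[0,0,0,0]]}}

```text
time: 9.95
ee_pos: [496.2, -142.2, 167.1]
orientation: [179.9, 0.0, 13.0]
wrist_force: [0.1, -0.6, -0.4]
finger_gap: 0.3
finger_force: 0.0
```

```bash
python3 - <<'E'
from m import *
s,p,d=cam('wrist');print(s['time'],s['ee_pos'],s['wrist_force']);cv2.imwrite('pics/w6.png',p)
h=cv2.cvtColor(p,cv2.COLOR_BGR2HSV);m=(h[...,0]>5)&(h[...,0]<22)&(h[...,1]>150)&(h[...,2]>90);print('orange',m.sum())
c,T=pose('wrist',s);r=((h[...,0]<4)|(h[...,0]>174))&(h[...,1]>150)&(h[...,2]>70)
v,u=np.nonzero(r&(d>0));o,q=ray(c,T,np.c_[u,v]);P=o+q*d[v,u][:,None]
bx=(P[:,:2]-[559.4,-228])@[.978,.208]
k=np.abs(bx)<18;bx,z=bx[k],P[k,2]
for a in range(-16,16,4):
    i=(bx>=a)&(bx<a+4);print(a,i.sum(),np.median(z[i]).round(1) if i.any() else '')
E
```

```text
9.95 [ 496.21148186 -142.15025452  167.09430055] [ 0.08002073 -0.56764134 -0.35395823]
orange 7
-16 130 100.0
-12 237 99.2
-8 238 97.9
-4 233 96.2
0 227 95.1
4 230 95.1
8 204 95.0
12 197 95.0
```

View pics/w6.png

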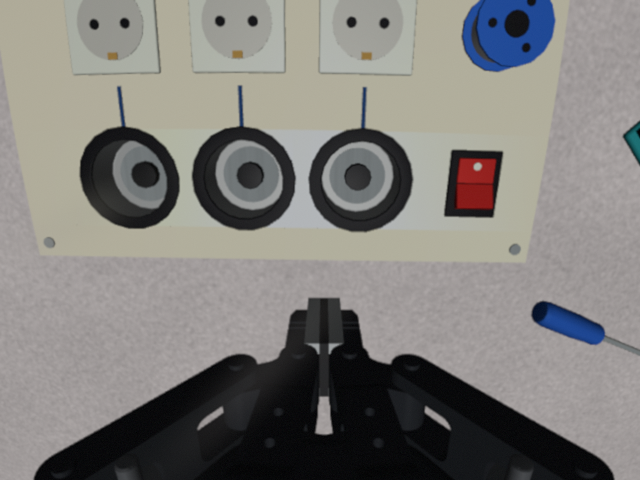

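All three keys, at (145,174), (250,176) and (357,177), are home with no orange showing. The switch's dotted half (477,168) is level at 95 mm, the reel is in place, and the robot touches nothing.

```bash
python3 -c "from station import *;print(hand_in())"
```

```text
the job is handed in; nothing more can be done
None
```

The tripped breaker's key is pushed fully home and the main switch is on; the last picture shows both, with the other two breakers still home, and the job was handed in at about 10 s (no verdict was returned).

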